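Clear the cartoner's catch tray into the tote and restart the feed

ROBOT

A 6-joint arm with a two-finger parallel gripper is mounted at the origin on the work surface. World frame = base frame: x ahead of the robot, y to its left, z up, the work surface at z = 0. Lengths are in m, angles in rad, forces in N, time in s.
With the tool pointing down it reaches from about 0.375 to 0.9 m from the base axis. Payload 3.1 kg.
Tool frame: the origin (TCP) lies midway between the tips of the shut fingers; the grasp point (between the pads) lies 19 mm behind it; z points along the fingers, y is the line along which they close (so a half turn about z gives the same grasp; the last joint's range is limited). The gripper opens to 87 mm and grips with 3 to 60 N. Pads are 19 mm wide; open, the fingers measure 117 mm over their backs; the gripper's body (75 mm by 190 mm) begins 51 mm behind the grasp point.
Start: joints at [1.071, 0.527, 1.433, -0, 1.181, -0.178], TCP at [0.198, 0.593, 0.223] pointing down, gripper open.
Joint ranges: [-3.08, 3.08], [-0.75, 2.2], [0.22, 2.44], [-1.43, 4.57], [0, 2.65], [-2.85, 2.85]. Speed limits (rad/s): [2.79, 2.79, 3.14, 3.14, 3.14, 3.14].

INTERFACE

Orientations are given as a unit quaternion [x, y, z, w].
In Python, from rig import robot gives the robot as it stands. The module is installed in compiled form; this text tells all that it offers.
- The arm moves only by the tool play_rows, never from a script. Its arguments are lists of equal length, an entry for each row: "gripper": the closure, from -1 (fully open) to 1 (shut); "delta_pos": the shift along the tool's x, y, z in cm, a list of three; "turn": the turn, a rotation vector about the tool's x, y, z in rad, a list of three. A call has 1 to 12 rows; each row is the pose to reach, as a shift and turn from the pose commanded when the call began, along the tool's axes at that moment; what a row does not reach only later rows make up. A row lasts 1/8 s, in which the tool goes at most 62.5 mm and 10.7 degrees, less where a joint would pass 70% of its speed; a pose out of reach is approached as far as the arm can. A call with a gripper value outside its range is refused whole. The fingers move at their own pace and stop on an object; "squeeze" is the grip in N (left out, the last holds). Time passes only in rows, so rows that repeat a pose let the fingers close. It gives the time, the measured TCP pose, the force, the opening and the grip force at its end, in the units of the state.
- robot.get_obs(): the state, without advancing time (a new reading comes with each control period).
- robot.camera(name): name is "scene" or "top"; returns a dict with "color" (480x640x3 uint8, red, green, blue), "vfov" (degrees; the focal length in pixels is half the picture's height over the tangent of half this angle, whatever the lens; pixels are square), "cx", "cy" (the principal point, pixels), "k1" (the pictures are not rectified: a ray, as slopes to the right and down, at radius r is drawn at 1 + k1 r^2 times it, then the intrinsics apply), "R" (3x3) and "t" (3): a world point X has camera coordinates R X + t. Camera axes: x right, y down, z forward; pixel columns grow to the right and rows downward; lengths in m; the calibration is good to about 2 mm. A picture is of the moment at which its call begins. There is no depth.
- robot.hand_in(): hands the job in; it is judged then, once.
The state is a dict: "time": time; "q": joint angles; "joint_velocities": joint speeds; "joint_torque": joint torques, N m; "position": TCP position; "tool_rot": TCP orientation; "ft_force": force on the tool from outside, world axes, zero at the start; "moment": the same for the moment, N m; "grip_width": finger opening in m; "grip_force": force on a finger pad.
Only numpy, scipy, OpenCV 4.12 (cv2) and the standard library are available. Lean on these libraries where they do the work, as an engineer would, in place of code of your own. Each camera call takes 0.05 s, during which the arm holds its last target. There are 200 camera calls.

TASK

Take the two closed cartons out of the catch tray and set them down gently, upright and square, in the tote, in one row along its middle with the carton already packed there. Leave the faulty carton with the open flap standing where it is in the tray, and do not disturb the packed carton, the bottle or the scanner. Once both cartons stand in the tote, push the feed lever all the way over, away from the robot.

Things in the scene. Friction and masses are not known exactly. Their poses are not given: they have to be found in the camera images.
- carton_a: A white folding medicine carton standing upright, 45 (x) x 60 (y) x 95 mm (z) with an orange ring and a blue band printed on its two wide faces, about 60 g. Origin: centre of its underside, z up. Closed: one of the two good cartons, in the catch tray at the start; its place among the three in the tray varies.
- carton_b: A white folding medicine carton standing upright, 45 (x) x 60 (y) x 95 mm (z) with an orange ring and a blue band printed on its two wide faces, about 60 g. Origin: centre of its underside, z up. Closed: the other good carton, in the catch tray at the start.
- faulty_carton: A white folding medicine carton standing upright, 45 (x) x 60 (y) x 95 mm (z) with an orange ring and a blue band printed on its two wide faces, about 60 g. Origin: centre of its underside, z up. Faulty: its top is open, with a flap standing 30 mm higher (to 125 mm) along its +x edge. In the catch tray; stays there.
- packed_carton: A white folding medicine carton standing upright, 45 (x) x 60 (y) x 95 mm (z) with an orange ring and a blue band printed on its two wide faces, about 60 g. Origin: centre of its underside, z up. Already packed: stands in the tote near the tote's -y end, in the middle of the tote's width, its x axis along the tote's. The free room for two more cartons is on its +y side.
- catch_tray: Fixed flat metal tray, 150 (x) x 320 mm (y), with 25 mm high rims and a 4 mm floor on which three cartons stand about 100 mm apart in a row along y; a sloping delivery chute 150 mm wide rises from its +y end (360 mm long, to 0.2 m high). Origin: centre of its underside.
- tote: Fixed grey plastic tote, 130 (x) x 230 mm (y) outside, 50 mm high, walls and floor 5 mm thick, so 120 x 220 mm inside; long side along its y. Origin: centre of its underside; inner floor 5 mm above it.
- feed_lever_base: Fixed grey block that carries the feed lever. Origin: centre of its underside; its x axis is the direction in which the lever is pushed over (away from the robot).
- feed_lever (a joint): Angle of the feed lever, a black toggle lever about 80 mm long: near 0 it leans towards the robot (the block's -x), 1.0 rad is fully over to +x. It stays where it is left.
- feed_lever_tip (a point): The tip of the feed lever.
- bottle: Bystander: white bottle with a blue cap, 56 mm across, 170 mm high. Origin: centre of its underside.
- scanner: Bystander: code scanner on a fixed black stand, about 100 x 75 mm, 175 mm high. Origin: centre of its underside.
Things that resemble listed ones, but are neither listed nor needed, are in the scene too. Leave any green, red or yellow look-alike of the carton_a alone.

How it is judged:
By the outcome, as a careful person would: the job done as asked, in the order asked, and still so for the second after the job is handed in, with the robot touching nothing.
It also fails if it takes over 59 s, if anything falls off the work surface, if the arm or the gripper's body presses on something with over 40 N, if the wrist force passes 120 N, or if a joint passes its speed limit or range.

## Working session

There is one attempt and no reset: what is moved stays moved. The work goes in short steps, Python scripts to look and compute and a tool call to move; the robot and the scene stay as the last step left them, time stands still between calls to the robot, and variables do not carry over. Pictures are saved under pics/ and viewed, at most 10 in all, crops included, and the job is handed in when it is done.

Besides the shell and the picture viewer there is one more tool, called after "Call:" as name(argument=value, ...), one argument or row to a line, values as JSON. play_rows: Moves the arm, as the interface text tells. Its arguments: {"type":"object","properties":{"gripper":{"type":"array","items":{"type":"number"}},"delta_pos":{"type":"array","items":{"type":"array","items":{"type":"number"}}},"turn":{"type":"array","items":{"type":"array","items":{"type":"number"}}},"squeeze":{"type":"number"}},"required":["gripper","delta_pos","turn"]}

```bash
mkdir -p pics; cat > h.py <<'E'
import numpy as np, cv2
from rig import robot
def cam(n):
    c=robot.camera(n); c['f']=240/np.tan(np.radians(c['vfov'])/2); return c
def ray(c,u,v):
    K=np.array([[c['f'],0,c['cx']],[0,c['f'],c['cy']],[0,0,1.]])
    x,y=(u-c['cx'])/c['f'],(v-c['cy'])/c['f']; a,b=x,y
    for _ in range(30):
        s=1+c['k1']*(a*a+b*b); a,b=x/s,y/s
    R=np.array(c['R']);t=np.array(c['t'])
    return -R.T@t, R.T@np.array([a,b,1.])
def onz(c,u,v,z):
    o,d=ray(c,u,v); return o+d*(z-o[2])/d[2]
def proj(c,X):
    p=np.array(c['R'])@np.array(X,float)+np.array(c['t']); a,b=p[:2]/p[2]
    s=1+c['k1']*(a*a+b*b); return np.array([c['f']*a*s+c['cx'],c['f']*b*s+c['cy']])
E
python3 - <<'E'
from h import *
for n in('scene','top'):
    c=cam(n); cv2.imwrite(f'pics/{n}0.png',c['color'][:,:,::-1]); print(n,c['f'],c['cx'],c['cy'],c['k1'],ray(c,320,240))
    np.save(n+'0.npy',c,allow_pickle=True)
o=robot.get_obs(); print(o['time'],o['tool_rot'],o['position'],o['grip_width'])
E
```

```text
scene 550.1745064450474 317.7801102392031 243.76267454217677 -0.15138347537062635 (array([1.08151553, 0.52056942, 1.29873264]), array([-0.37559316, -0.39555557, -0.83816981]))
top 568.5183553640911 313.04215510205637 233.21622323708073 -0.09042832140151948 (array([ 0.3910715 , -0.05073543,  1.41965939]), array([ 0.10361691, -0.02751957, -0.99438342]))
0.1 [ 1.60206621e-01  9.87082971e-01 -9.67477052e-04 -3.33477864e-04] [0.19731869 0.59231224 0.2216581 ] 0.08684002159783334
```

View pics/scene0.png

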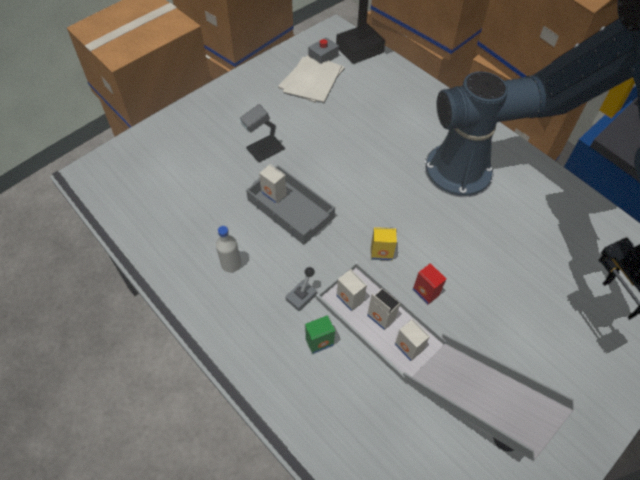

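View pics/top0.png

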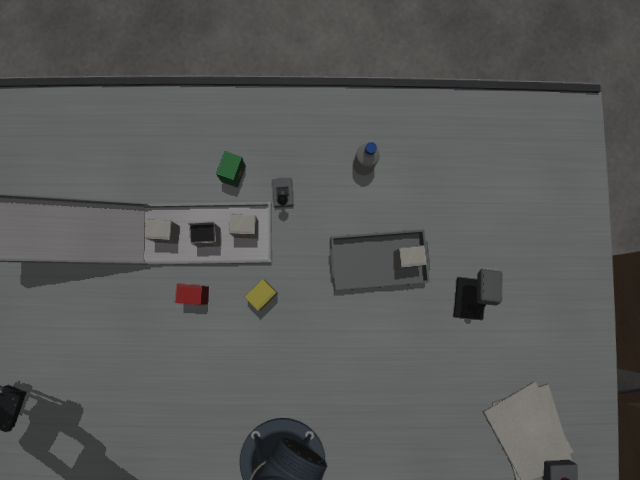

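Scene picture: the tray row of cartons is at (351,288), (383,307) with a dark open top, and (411,340). The tote is at (290,203) with the packed carton at (272,182), and the lever is at (305,285). Top picture: cartons at (243,225), (203,233, dark and open) and (158,230), tote at (379,262), lever at (283,193). Red, green and yellow look-alikes stand outside the tray. The closed white ones at (243,225) and (158,230) fit the description, and I'll confirm that in an enlarged crop.

```bash
python3 - <<'E'
from h import *
t=np.load('top0.npy',allow_pickle=True).item(); s=np.load('scene0.npy',allow_pickle=True).item()
A=cv2.resize(t['color'][135:305,130:440,::-1],None,fx=2.55,fy=2.55,interpolation=cv2.INTER_CUBIC)[:, :790]
B=cv2.resize(s['color'][255:365,285:445,::-1],None,fx=1.5,fy=1.5,interpolation=cv2.INTER_CUBIC)
canvas=np.zeros((600,790,3),np.uint8); canvas[:A.shape[0]]=A; canvas[435:600,:240]=B[:165]
L=cv2.resize(s['color'][160:250,240:340,::-1],None,fx=1.8,fy=1.8,interpolation=cv2.INTER_CUBIC); canvas[435:597,300:480]=L
canvas=cv2.convertScaleAbs(canvas,alpha=1.4)
cv2.imwrite('pics/crop1.png',canvas)
hsv=cv2.cvtColor(t['color'],cv2.COLOR_RGB2HSV)
g=t['color'].min(2)
for n,(u,v) in dict(p1=(243,225),p2=(203,233),p3=(158,230),pk=(412,257)).items():
    print(n,g[v-18:v+19:2,u-24:u+25:3].tolist() if n in('p1','p3') else '')
E
```

```text
p1 [[73, 72, 73, 78, 91, 91, 91, 92, 92, 93, 86, 73, 73, 74, 73, 73, 95], [131, 130, 131, 131, 130, 130, 129, 130, 129, 129, 129, 129, 129, 129, 129, 130, 129], [129, 128, 129, 129, 129, 128, 128, 128, 129, 128, 129, 129, 128, 129, 129, 129, 128], [129, 129, 128, 129, 125, 122, 124, 121, 128, 130, 130, 129, 130, 131, 131, 132, 131], [130, 130, 129, 130, 120, 117, 116, 117, 121, 121, 119, 119, 110, 130, 131, 131, 130], [129, 130, 130, 130, 117, 115, 115, 116, 118, 117, 115, 115, 78, 128, 129, 130, 128], [128, 127, 127, 127, 116, 117, 115, 117, 118, 115, 117, 115, 79, 126, 131, 132, 131], [126, 126, 125, 125, 115, 116, 115, 117, 117, 115, 115, 115, 71, 92, 129, 129, 128], [129, 130, 129, 121, 117, 114, 118, 118, 115, 117, 115, 115, 55, 95, 132, 132, 130], [127, 126, 127, 123, 116, 116, 118, 117, 114, 115, 115, 115, 48, 95, 130, 130, 130], [78, 128, 127, 125, 115, 118, 118, 116, 116, 115, 115, 117, 49, 94, 129, 129, 129], [43, 127, 127, 119, 116, 117, 118, 115, 115, 115, 115, 117, 44, 96, 132, 133, 132], [44, 128, 128, 125, 106, 109, 108, 109, 111, 109, 112, 114, 38, 96, 131, 131, 132],
[... 1359 characters left out ...]
7, 117, 116, 115, 114, 114, 116, 79, 43, 43, 67, 128], [103, 104, 104, 103, 116, 117, 117, 114, 116, 115, 115, 117, 66, 42, 43, 84, 124], [103, 105, 103, 103, 107, 108, 110, 111, 110, 109, 112, 115, 52, 43, 43, 115, 127], [105, 105, 104, 103, 88, 82, 104, 103, 103, 100, 103, 108, 46, 44, 42, 113, 124], [102, 102, 102, 101, 120, 105, 68, 46, 41, 42, 42, 44, 46, 43, 43, 115, 124], [105, 104, 105, 103, 122, 123, 122, 54, 54, 52, 47, 46, 48, 47, 45, 123, 128], [105, 106, 106, 104, 124, 124, 124, 72, 73, 73, 73, 72, 73, 73, 73, 126, 126], [105, 105, 105, 103, 123, 123, 122, 73, 72, 72, 71, 73, 72, 72, 72, 126, 126], [107, 106, 106, 105, 125, 124, 125, 72, 73, 72, 72, 72, 73, 73, 73, 126, 126]]
pk
```

View pics/crop1.png

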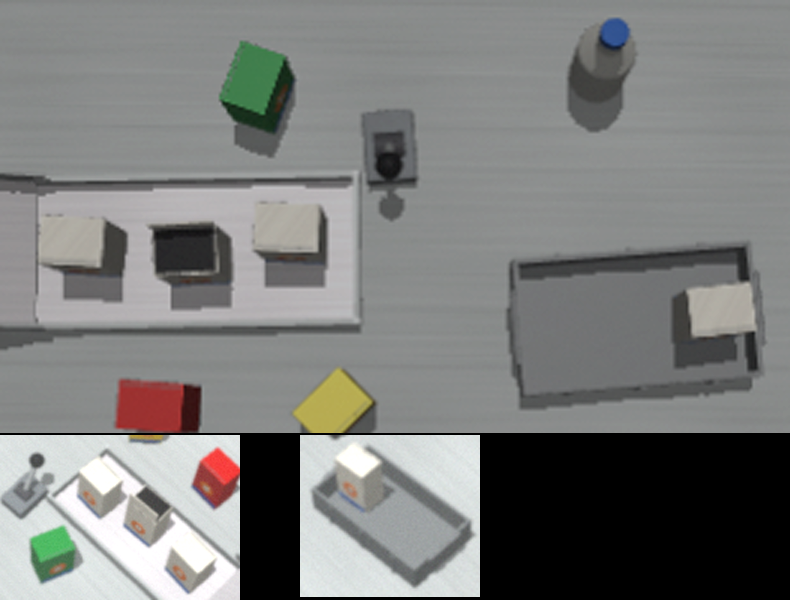

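The crop confirms it. The middle carton (203,233) is open with a flap, so it is the faulty one. The two outer cartons, top (243,225) and (158,230), are closed and white, so they are carton_a and carton_b. Next I measure.

```bash
cat > m.py <<'E'
from h import *
def tops(t,boxes,z):
    c=t['color'].astype(int); w=((c[:,:,0]-c[:,:,2]>2)&(c.min(2)>110)).astype(np.uint8)
    for n,(u,v,r) in boxes.items():
        m=np.zeros_like(w); m[v-r:v+r,u-r:u+r]=w[v-r:v+r,u-r:u+r]
        m=cv2.morphologyEx(m,cv2.MORPH_OPEN,np.ones((3,3),np.uint8))
        cs=max(cv2.findContours(m,0,1)[0],key=cv2.contourArea)[:,0]
        P=np.array([onz(t,a,b,z[n])[:2] for a,b in cs])
        (cx,cy),(w1,h1),a=cv2.minAreaRect((P*1000).astype(np.float32))
        print(n,'c',round(cx,1),round(cy,1),'size',round(w1,1),round(h1,1),'ang',round(a,1),'n',m.sum())
E
python3 - <<'E'
from m import *
t=np.load('top0.npy',allow_pickle=True).item(); s=np.load('scene0.npy',allow_pickle=True).item()
print('nadir px',proj(t,[.391,-.051,0]))
tops(t,dict(A=(243,225,20),F=(203,233,20),B=(158,230,20),pk=(412,257,20)),dict(A=.099,F=.099,B=.099,pk=.1))
# tote by dark mask
g=cv2.cvtColor(t['color'],cv2.COLOR_RGB2GRAY)
for v in range(222,305,4): print(v,g[v,322:438:4].tolist())
# lever ball
for n,c,(u,v,r) in(('top',t,(283,197,14)),('scene',s,(309,272,12))):
    gg=cv2.cvtColor(c['color'],cv2.COLOR_RGB2GRAY)[v-r:v+r,u-r:u+r]
    m=(gg<38).astype(np.uint8); k,l,st,ce=cv2.connectedComponentsWithStats(m)
    print(n,[(st[i].tolist(),(ce[i]+[u-r,v-r]).round(1).tolist()) for i in range(1,k)])
E
```

```text
nadir px [304.06912862 299.17243861]
A c 568.7 97.8 size 40.2 56.4 ang 0.4 n 403Traceback (most recent call last):
  File "<stdin>", line 4, in <module>
  File "m.py", line 7, in tops
    cs=max(cv2.findContours(m,0,1)[0],key=cv2.contourArea)[:,0]
       ~~~^^^^^^^^^^^^^^^^^^^^^^^^^^^^^^^^^^^^^^^^^^^^^^^^
ValueError: max() iterable argument is empty
```

```bash
python3 - <<'E'
from m import *
t=np.load('top0.npy',allow_pickle=True).item(); s=np.load('scene0.npy',allow_pickle=True).item()
tops(t,dict(B=(158,230,20),pk=(412,257,20)),dict(A=.099,F=.099,B=.099,pk=.1))
g=cv2.cvtColor(t['color'],cv2.COLOR_RGB2GRAY)
for v in range(226,298,3): print(v,g[v,322:438:4].tolist())
for u in (345,360,375,390): print('col',u,228,g[228:298,u].tolist())
for n,c,(u,v,r) in(('top',t,(283,197,14)),('scene',s,(309,272,12))):
    gg=cv2.cvtColor(c['color'],cv2.COLOR_RGB2GRAY)[v-r:v+r,u-r:u+r]
    m=(gg<38).astype(np.uint8); k,l,st,ce=cv2.connectedComponentsWithStats(m)
    print(n,[(st[i].tolist(),(ce[i]+[u-r,v-r]).round(1).tolist()) for i in range(1,k)])
E
```

```text
B c 554.4 295.4 size 37.8 57.2 ang 0.3 n 394
pk c 494.2 -304.8 size 38.7 56.6 ang 6.0 n 387
226 [102, 102, 103, 103, 103, 102, 103, 102, 102, 101, 101, 101, 101, 100, 100, 100, 100, 99, 99, 99, 98, 98, 98, 98, 98, 99, 98, 98, 98]
229 [99, 100, 101, 101, 101, 102, 101, 100, 101, 101, 100, 100, 100, 99, 99, 99, 98, 99, 98, 99, 98, 97, 96, 95, 94, 91, 99, 98, 99]
232 [103, 102, 102, 102, 102, 103, 102, 101, 101, 101, 101, 100, 99, 97, 91, 91, 90, 85, 81, 76, 74, 72, 61, 48, 32, 51, 100, 100, 100]
235 [100, 100, 99, 97, 96, 93, 89, 85, 83, 78, 76, 73, 62, 50, 35, 31, 31, 35, 37, 41, 44, 46, 47, 46, 46, 36, 100, 100, 100]
238 [99, 99, 60, 51, 39, 31, 32, 34, 37, 41, 43, 47, 46, 47, 47, 46, 46, 46, 47, 46, 56, 58, 60, 59, 59, 28, 98, 99, 99]
241 [100, 100, 44, 48, 48, 48, 47, 47, 48, 48, 47, 61, 61, 60, 60, 60, 82, 81, 81, 82, 81, 81, 81, 80, 80, 29, 77, 98, 99]
244 [100, 100, 46, 61, 61, 61, 83, 83, 84, 83, 83, 83, 82, 82, 82, 82, 81, 82, 81, 82, 81, 81, 81, 81, 80, 28, 82, 99, 99]
247 [99, 99, 49, 84, 84, 83, 83, 83, 83, 83, 83, 83, 82, 82, 82, 82, 82, 81, 81, 81, 93, 92, 105, 126, 122, 
[... 2641 characters left out ...]
, 100, 97, 86, 81, 74, 45, 34, 44, 46, 47, 48, 61, 82, 82, 82, 82, 83, 83, 82, 83, 83, 82, 83, 82, 83, 82, 82, 82, 83, 82, 82, 83, 82, 82, 82, 83, 81, 81, 82, 81, 83, 82, 81, 81, 82, 81, 82, 81, 81, 80, 82, 81, 81, 81, 81, 82, 73, 60, 61, 60, 61, 80, 101, 100, 98, 98, 99, 99]
col 390 228 [100, 99, 99, 96, 85, 73, 39, 35, 46, 47, 46, 48, 60, 81, 81, 81, 82, 82, 82, 81, 82, 82, 82, 82, 81, 82, 81, 81, 81, 82, 82, 82, 81, 82, 82, 82, 82, 81, 82, 81, 81, 81, 81, 82, 81, 81, 82, 81, 81, 81, 81, 81, 80, 80, 80, 81, 80, 71, 55, 60, 61, 60, 60, 82, 101, 98, 98, 97, 99, 100]
top [([6, 11, 13, 13, 108], [281.8, 199.7]), ([17, 23, 1, 1, 1], [286.0, 206.0]), ([20, 22, 4, 1, 4], [290.5, 205.0])]
scene []
```

```bash
python3 - <<'E'
from h import *
t=np.load('top0.npy',allow_pickle=True).item(); s=np.load('scene0.npy',allow_pickle=True).item()
A=cv2.resize(t['color'][222:302,322:438,::-1],None,fx=5,fy=5,interpolation=cv2.INTER_NEAREST)
B=cv2.resize(t['color'][170:225,265:301,::-1],None,fx=5,fy=5,interpolation=cv2.INTER_NEAREST)
C=cv2.resize(s['color'][255:315,280:330,::-1],None,fx=3.2,fy=3.2,interpolation=cv2.INTER_NEAREST)
o=np.zeros((480,780,3),np.uint8); o[:400,:580]=A; o[:275,590:770]=B; o[280:472,590:750]=C
cv2.imwrite('pics/crop2.png',cv2.convertScaleAbs(o,alpha=1.8))
E
```

```text
(no output)
```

View pics/crop2.png

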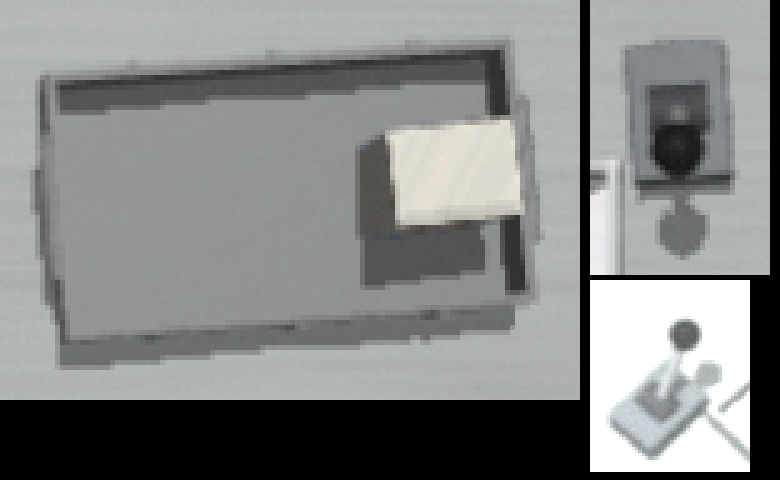

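The tote rim's outer corners are at top px (331,236.6), (424,230), (427.4,281.6) and (333.5,290.5). The lever ball is at top (282,199.7) and scene (309.1,271.6), leaning towards the robot. The block's top corners are at top px (272,178.8), (292,178.2), (293.5,205.5) and (274.5,206).

```bash
python3 - <<'E'
from h import *
t=np.load('top0.npy',allow_pickle=True).item(); s=np.load('scene0.npy',allow_pickle=True).item()
r=lambda a:(np.array(a)*1000).round(1).tolist()
P=[onz(t,u,v,.05)[:2] for u,v in((331,236.6),(424,230),(427.4,281.6),(333.5,290.5))]
print('rim',[r(p) for p in P]); print('sizes',[round(1000*np.linalg.norm(P[i]-P[(i+1)%4]),1) for i in range(4)],'centre',r(np.mean(P,0)))
d=P[0]-P[1]; d2=P[3]-P[2]; print('yaw y-axis dev',[round(float(np.degrees(np.arctan2(-q[0],q[1]))),2) for q in(d,d2)])
def tri(a,b):
    (o1,d1),(o2,d2)=a,b; A=np.stack([d1,-d2],1); k=np.linalg.lstsq(A,o2-o1,rcond=None)[0]
    p,q=o1+d1*k[0],o2+d2*k[1]; return r((p+q)/2),round(1000*np.linalg.norm(p-q),1)
print('ball',tri(ray(t,282,199.7),ray(s,309.1,271.6)))
print('block',[r(onz(t,u,v,.03)) for u,v in((272,178.8),(292,178.2),(293.5,205.5),(274.5,206))])
# scene check of carton top centres: project estimates
c=s['color'].copy()
for (x,y,z,a) in((.5687,.0978,.099,.4),(.5544,.2954,.099,.3),(.4942,-.3048,.1,6)):
    a=np.radians(a);R=np.array([[np.cos(a),-np.sin(a)],[np.sin(a),np.cos(a)]])
    q=[proj(s,[*(R@[i*.0225,j*.03]+[x,y]),z]) for i,j in((1,1),(1,-1),(-1,-1),(-1,1))]
    print(np.round(q).astype(int).tolist())
    cv2.polylines(c,[np.round(q).astype(np.int32)],True,(255,0,0),1)
o=np.zeros((560,780,3),np.uint8)
o[:440,:]=cv2.resize(c[270:360,325:445+0],(780,585))[:440]
o[440:,:]=0
A=cv2.resize(c[270:362,328:438],None,fx=4.5,fy=4.5,interpolation=0); B=cv2.resize(c[160:215,250:305],None,fx=4.5,fy=4.5,interpolation=0)
o[:]=0;o[:414,:495]=A;o[:247,510:757]=B
cv2.imwrite('pics/chk.png',o[:,:,::-1])
E
```

```text
rim [[542.3, -115.3], [560.0, -342.8], [434.2, -349.1], [412.1, -121.5]]
sizes [np.float64(228.2), np.float64(125.9), np.float64(228.6), np.float64(130.3)] centre [487.1, -232.2]
yaw y-axis dev [4.46, 5.56]
ball ([625.0, 2.7, 91.2], np.float64(0.5))
block [[688.2, 30.8, 30.0], [690.1, -18.9, 30.0], [621.3, -23.3, 30.0], [619.7, 23.7, 30.0]]
[[354, 295], [337, 279], [350, 269], [367, 284]]
[[417, 347], [398, 329], [411, 318], [430, 335]]
[[273, 183], [258, 172], [269, 163], [284, 174]]Traceback (most recent call last):
  File "<stdin>", line 23, in <module>
ValueError: could not broadcast input array from shape (248,248,3) into shape (247,247,3)
```

```bash
cat > plan.py <<'E'
import sys
from h import *
from scipy.spatial.transform import Rotation as Rn
def plan(x,y,z,a):
    o=robot.get_obs(); R=Rn.from_quat(o['tool_rot']); p=np.array(o['position'])
    a=np.radians(a); ty=np.array([np.cos(a),np.sin(a),0]); tz=np.array([0,0,-1.])
    T=Rn.from_matrix(np.stack([np.cross(ty,tz),ty,tz],1))
    print('t',round(o['time'],2),'pos mm',(p*1000).round(1),'delta cm',(R.inv().apply(np.array([x,y,z])-p)*100).round(2),'turn',(R.inv()*T).as_rotvec().round(3),'grip',round(o['grip_width'],4),round(o['grip_force'],1),'F',np.round(o['ft_force'],1))
if __name__=='__main__':
    v=list(map(float,sys.argv[1:]))
    for i in range(0,len(v),4): plan(*v[i:i+4])
E
python3 plan.py .567 .098 .2 0.4 .567 .098 .063 0.4
```

```text
t 0.1 pos mm [197.3 592.3 221.7] delta cm [-50.71 -35.2    2.22] turn [-2.000e-03  1.000e-03  1.242e+00] grip 0.0868 0.0 F [-0.4  0.6  0.1]
t 0.1 pos mm [197.3 592.3 221.7] delta cm [-50.71 -35.17  15.92] turn [-2.000e-03  1.000e-03  1.242e+00] grip 0.0868 0.0 F [-0.4  0.6  0.1]
```

Call:
play_rows(
  gripper=[-1,-1,-1,-1,-1,-1,-1,-1,-1,-1,-1,-1],
  delta_pos=[
    [-50.7,-35.2,2.2],
    [-50.7,-35.2,2.2],
    [-50.7,-35.2,2.2],
    [-50.7,-35.2,2.2],
    [-50.7,-35.2,2.2],
    [-50.7,-35.2,2.2],
    [-50.7,-35.2,2.2],
    [-50.7,-35.2,2.2],
    [-50.7,-35.2,2.2],
    [-50.7,-35.2,2.2],
    [-50.7,-35.2,2.2],
    [-50.7,-35.2,2.2],
  ],
  turn=[
    [0,0,1.242],
    [0,0,1.242],
    [0,0,1.242],
    [0,0,1.242],
    [0,0,1.242],
    [0,0,1.242],
    [0,0,1.242],
    [0,0,1.242],
    [0,0,1.242],
    [0,0,1.242],
    [0,0,1.242],
    [0,0,1.242],
  ],
  squeeze=10,
)

```text
time: 1.6
position: [0.5663, 0.0988, 0.1999]
tool_rot: [0.705, 0.709, -0.001, -0.001]
ft_force: [0.1, 0.1, 0.2]
grip_width: 0.0872
grip_force: 0.0
```

```bash
python3 plan.py .567 .098 .2 0.4 .567 .098 .063 0.4
```

```text
t 1.6 pos mm [566.3  98.8 199.9] delta cm [-0.08  0.07 -0.01] turn [-0.002 -0.001 -0.001] grip 0.0872 0.0 F [0.1 0.1 0.2]
t 1.6 pos mm [566.3  98.8 199.9] delta cm [-0.08  0.11 13.69] turn [-0.002 -0.001 -0.001] grip 0.0872 0.0 F [0.1 0.1 0.2]
```

Call:
play_rows(
  gripper=[-1,-1,-1,-1,-1,0,1,1,1,1,1,1],
  delta_pos=[
    [-0.1,0.1,4],
    [-0.1,0.1,8],
    [-0.1,0.1,11.5],
    [-0.1,0.1,13.7],
    [-0.1,0.1,13.7],
    [-0.1,0.1,13.7],
    [-0.1,0.1,13.7],
    [-0.1,0.1,13.7],
    [-0.1,0.1,13.7],
    [-0.1,0.1,13.7],
    [-0.1,0.1,13.7],
    [-0.1,0.1,13.7],
  ],
  turn=[
    [0,0,0],
    [0,0,0],
    [0,0,0],
    [0,0,0],
    [0,0,0],
    [0,0,0],
    [0,0,0],
    [0,0,0],
    [0,0,0],
    [0,0,0],
    [0,0,0],
    [0,0,0],
  ],
  squeeze=10,
)

```text
time: 3.1
position: [0.5683, 0.0975, 0.0637]
tool_rot: [0.705, 0.71, 0.0, 0.0]
ft_force: [-0.4, 0.0, 2.2]
grip_width: 0.045
grip_force: 10.0
```

```bash
python3 plan.py .567 .098 .22 0.4
```

```text
t 3.1 pos mm [568.3  97.5  63.7] delta cm [  0.05  -0.13 -15.63] turn [ 0.  0. -0.] grip 0.045 10.0 F [-0.4  0.   2.2]
```

Call:
play_rows(
  gripper=[1,1,1,1,1,1],
  delta_pos=[
    [0,0,-0.5],
    [0,0,-2],
    [0,0,-5.5],
    [0,0,-10],
    [0,0,-14],
    [0,0,-15.6],
  ],
  turn=[
    [0,0,0],
    [0,0,0],
    [0,0,0],
    [0,0,0],
    [0,0,0],
    [0,0,0],
  ],
)

```text
time: 3.85
position: [0.5696, 0.0977, 0.2229]
tool_rot: [0.705, 0.71, 0.002, 0.002]
ft_force: [0.5, 0.8, -0.6]
grip_width: 0.0452
grip_force: 10.0
```

```bash
python3 plan.py .4873 -.234 .2 5
```

```text
t 3.85 pos mm [569.6  97.7 222.9] delta cm [-33.11  -8.48   2.25] turn [ 0.006  0.    -0.08 ] grip 0.0452 10.0 F [ 0.5  0.8 -0.6]
```

Call:
play_rows(
  gripper=[1,1,1,1,1,1,1,1,1,1,1],
  delta_pos=[
    [-2,-0.5,0],
    [-6,-1.5,0],
    [-11,-2.8,0],
    [-16,-4.1,0],
    [-21,-5.4,0],
    [-26,-6.6,0.5],
    [-30,-7.7,1.2],
    [-32.3,-8.2,2],
    [-33.1,-8.5,2.2],
    [-33.1,-8.5,2.2],
    [-33.1,-8.5,2.2],
  ],
  turn=[
    [0,0,0],
    [0,0,-0.02],
    [0,0,-0.04],
    [0,0,-0.06],
    [0,0,-0.08],
    [0,0,-0.08],
    [0,0,-0.08],
    [0,0,-0.08],
    [0,0,-0.08],
    [0,0,-0.08],
    [0,0,-0.08],
  ],
)

```text
time: 5.22
position: [0.4854, -0.2329, 0.1973]
tool_rot: [0.675, 0.737, 0.0, -0.001]
ft_force: [-0.8, -0.3, -0.2]
grip_width: 0.0452
grip_force: 10.0
```

```bash
python3 - <<'E'
from h import *
s=cam('scene'); np.save('scene1.npy',s,allow_pickle=True)
t=cam('top')
o=np.zeros((600,800,3),np.uint8)
o[:,:400]=cv2.resize(s['color'][120:270,220:320],(400,600))
o[:,400:]=cv2.resize(t['color'][190:310,320:400+0],(400,600))
cv2.imwrite('pics/carry1.png',cv2.convertScaleAbs(o[:,:,::-1],alpha=1.4))
E
python3 plan.py .4873 -.234 .064 5
```

```text
t 5.33 pos mm [ 485.8 -233.   197.7] delta cm [-0.12  0.14 13.37] turn [ 0.    -0.     0.001] grip 0.0447 10.0 F [ 0.7  0.4 -0.4]
```

View pics/carry1.png

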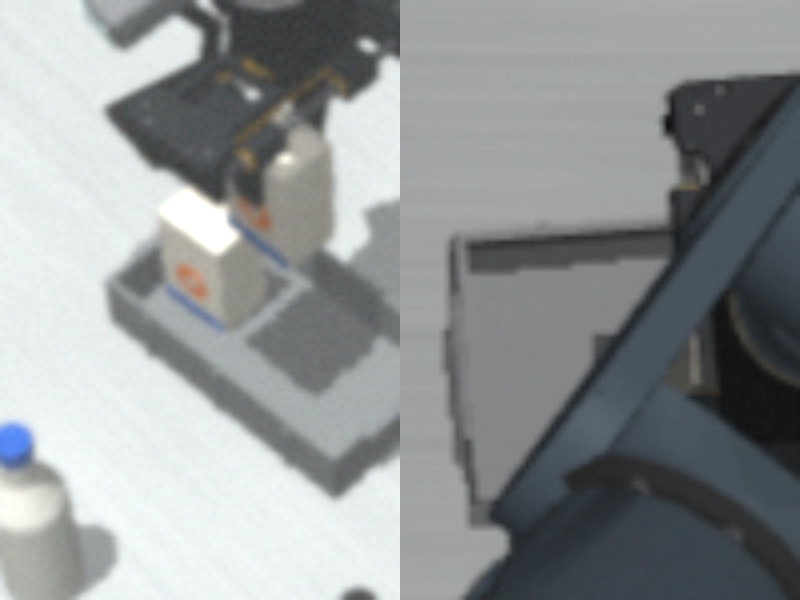

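Carton A hangs upright in the fingers above the free middle of the tote, just to the +y side of the packed carton. The lower corner of its +x face on the +y side is at scene px (292,186). Quick check of its y offset in the grip before lowering.

```bash
python3 - <<'E'
from h import *
s=np.load('scene1.npy',allow_pickle=True).item()
a=np.radians(5);u=np.array([np.cos(a),np.sin(a)]);v=np.array([-np.sin(a),np.cos(a)])
for dy in(-.005,0,.005):
    c=np.array([.4858,-.233])+dy*v
    print(dy,[proj(s,[*(c+.0225*u+j*.03*v),.138]).round(1).tolist() for j in(1,)], [proj(s,[*(c-.0225*u+.03*v),.138]).round(1).tolist()])
c=np.array([.4942,-.3048]); print('packed top corner +x+y',proj(s,[*(c+.0225*u+.03*v),.1]), 'bottom',proj(s,[*(c+.0225*u+.03*v),.005]))
E
```

```text
-0.005 [[290.2, 187.0]] [[301.8, 177.5]]
0 [[291.5, 188.0]] [[303.1, 178.5]]
0.005 [[292.9, 189.0]] [[304.4, 179.5]]
packed top corner +x+y [272.87817805 183.10772536] bottom [274.79259482 203.52810674]
```

Call:
play_rows(
  gripper=[1,1,1,1,1,1,1,1,1],
  delta_pos=[
    [0,0.1,3],
    [-0.1,0.1,7],
    [-0.1,0.1,10],
    [-0.1,0.1,11.8],
    [-0.1,0.1,12.6],
    [-0.1,0.1,13],
    [-0.1,0.1,13.2],
    [-0.1,0.1,13.3],
    [-0.1,0.1,13.3],
  ],
  turn=[
    [0,0,0],
    [0,0,0],
    [0,0,0],
    [0,0,0],
    [0,0,0],
    [0,0,0],
    [0,0,0],
    [0,0,0],
    [0,0,0],
  ],
)

```text
time: 6.45
position: [0.4869, -0.235, 0.065]
tool_rot: [0.676, 0.737, 0.0, 0.0]
ft_force: [-0.2, -0.6, -0.3]
grip_width: 0.0453
grip_force: 10.0
```

Call:
play_rows(
  gripper=[1,1,1],
  delta_pos=[
    [0,0,0.05],
    [0,0,0.1],
    [0,0,0.1],
  ],
  turn=[
    [0,0,0],
    [0,0,0],
    [0,0,0],
  ],
)

```text
time: 6.82
position: [0.4869, -0.2352, 0.0647]
tool_rot: [0.676, 0.737, -0.0, 0.001]
ft_force: [-1.2, 0.6, 6.0]
grip_width: 0.0453
grip_force: 10.0
```

Call:
play_rows(
  gripper=[0,-0.3,-0.6,-1,-1,-1,-1,-1,-1,-1],
  delta_pos=[
    [0,0,0],
    [0,0,0],
    [0,0,0],
    [0,0,0],
    [0,0,0],
    [0,0,-2],
    [0,0,-6],
    [0,0,-11],
    [0,0,-15],
    [0,0,-15.5],
  ],
  turn=[
    [0,0,0],
    [0,0,0],
    [0,0,0],
    [0,0,0],
    [0,0,0],
    [0,0,0],
    [0,0,0],
    [0,0,0],
    [0,0,0],
    [0,0,0],
  ],
)

```text
time: 8.07
position: [0.4883, -0.236, 0.2216]
tool_rot: [0.676, 0.737, 0.0, 0.003]
ft_force: [-0.0, -0.3, -0.3]
grip_width: 0.0868
grip_force: 0.0
```

```bash
python3 plan.py .5535 .2955 .21 0.3
```

```text
t 8.07 pos mm [ 488.3 -236.   221.6] delta cm [52.38 11.12  0.97] turn [0.005 0.004 0.082] grip 0.0868 0.0 F [-0.  -0.3 -0.3]
```

Call:
play_rows(
  gripper=[-1,-1,-1,-1,-1,-1,-1,-1,-1,-1,-1,-1],
  delta_pos=[
    [5,1.1,0],
    [10,2.1,0],
    [16,3.4,0],
    [22,4.7,0],
    [28,5.9,0],
    [34,7.2,0],
    [40,8.5,0.3],
    [45,9.6,0.6],
    [49,10.4,1],
    [52.4,11.1,1],
    [52.4,11.1,1],
    [52.4,11.1,1],
  ],
  turn=[
    [0,0,0.01],
    [0,0,0.02],
    [0,0,0.03],
    [0,0,0.04],
    [0,0,0.06],
    [0,0,0.08],
    [0,0,0.082],
    [0,0,0.082],
    [0,0,0.082],
    [0,0,0.082],
    [0,0,0.082],
    [0,0,0.082],
  ],
)

```text
time: 9.57
position: [0.5508, 0.296, 0.2071]
tool_rot: [0.705, 0.709, -0.002, -0.0]
ft_force: [0.6, 0.1, -0.5]
grip_width: 0.087
grip_force: 0.0
```

```bash
python3 plan.py .5535 .2955 .063 0.3
```

```text
t 9.57 pos mm [550.8 296.  207.1] delta cm [-0.03  0.31 14.41] turn [-0.003  0.002 -0.   ] grip 0.087 0.0 F [ 0.6  0.1 -0.5]
```

Call:
play_rows(
  gripper=[-1,-1,-1,-1,-1,0,1,1,1,1,1,1],
  delta_pos=[
    [0,0.1,4],
    [0,0.2,8],
    [0,0.2,12],
    [0,0.2,14.3],
    [0,0.2,14.3],
    [0,0.2,14.3],
    [0,0.2,14.3],
    [0,0.2,14.3],
    [0,0.2,14.3],
    [0,0.2,14.3],
    [0,0.2,14.3],
    [0,0.2,14.3],
  ],
  turn=[
    [0,0,0],
    [0,0,0],
    [0,0,0],
    [0,0,0],
    [0,0,0],
    [0,0,0],
    [0,0,0],
    [0,0,0],
    [0,0,0],
    [0,0,0],
    [0,0,0],
    [0,0,0],
  ],
)

```text
time: 11.08
position: [0.5539, 0.2969, 0.0658]
tool_rot: [0.705, 0.709, 0.0, 0.0]
ft_force: [-0.1, 0.3, 2.0]
grip_width: 0.0458
grip_force: 9.8
```

```bash
python3 - <<'E'
from m import *
t=cam('top')
tops(t,dict(A=(379,260,22),pk=(412,257,16)),dict(A=.1,pk=.1))
o=np.zeros((600,800,3),np.uint8)
cv2.imwrite('pics/top2.png',cv2.convertScaleAbs(cv2.resize(t['color'][170:310,130:440,::-1],None,fx=2.5,fy=2.5),alpha=1.4))
E
python3 plan.py .5535 .2955 .223 0.3
```

```text
A c 484.4 -236.5 size 43.7 56.9 ang 3.2 n 442
pk c 492.1 -304.0 size 43.5 58.8 ang 5.7 n 445
t 11.12 pos mm [553.9 297.   65.8] delta cm [ -0.14  -0.03 -15.72] turn [ 0. -0. -0.] grip 0.0455 9.8 F [-0.1  1.   2. ]
```

View pics/top2.png

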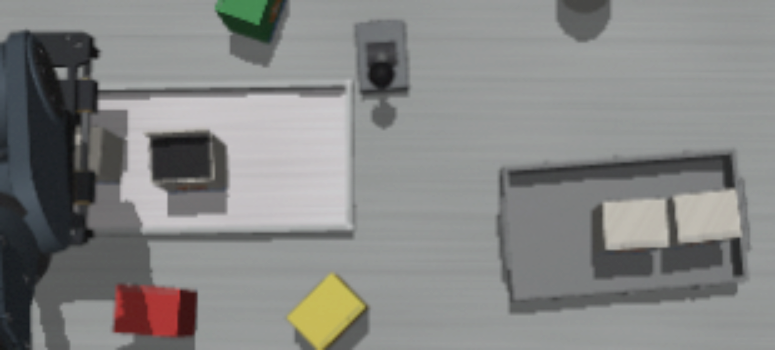

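Seen from above, carton A stands in the tote next to the packed one, parallel and with a small gap (crop (636,224) and (708,215)). The faulty carton is undisturbed, and B is in the fingers.

Call:
play_rows(
  gripper=[1,1,1,1,1,1],
  delta_pos=[
    [0,0,-0.5],
    [0,0,-2],
    [0,0,-5.5],
    [0,0,-10],
    [0,0,-14.5],
    [0,0,-16],
  ],
  turn=[
    [0,0,0],
    [0,0,0],
    [0,0,0],
    [0,0,0],
    [0,0,0],
    [0,0,0],
  ],
)

```text
time: 11.88
position: [0.5554, 0.2974, 0.2298]
tool_rot: [0.705, 0.709, 0.003, 0.002]
ft_force: [0.0, 0.4, -0.8]
grip_width: 0.0457
grip_force: 9.8
```

```bash
python3 plan.py .480 -.164 .21 5
```

```text
t 11.88 pos mm [555.4 297.4 229.8] delta cm [-46.11  -7.79   1.83] turn [ 0.007 -0.002 -0.082] grip 0.0457 9.8 F [ 0.   0.4 -0.8]
```

Call:
play_rows(
  gripper=[1,1,1,1,1,1,1,1,1,1,1,1],
  delta_pos=[
    [-2,-0.3,0],
    [-6,-1,0],
    [-11,-1.9,0],
    [-17,-2.9,0],
    [-23,-3.9,0],
    [-29,-4.9,0],
    [-35,-5.9,0.3],
    [-40,-6.8,0.8],
    [-44,-7.4,1.4],
    [-45.8,-7.8,1.8],
    [-46.1,-7.8,1.8],
    [-46.1,-7.8,1.8],
  ],
  turn=[
    [0,0,0],
    [0,0,-0.02],
    [0,0,-0.04],
    [0,0,-0.06],
    [0,0,-0.08],
    [0,0,-0.082],
    [0,0,-0.082],
    [0,0,-0.082],
    [0,0,-0.082],
    [0,0,-0.082],
    [0,0,-0.082],
    [0,0,-0.082],
  ],
)

```text
time: 13.38
position: [0.4776, -0.1635, 0.2071]
tool_rot: [0.676, 0.737, 0.0, -0.001]
ft_force: [-0.4, -0.3, -0.5]
grip_width: 0.0456
grip_force: 9.8
```

Call:
play_rows(
  gripper=[1,1],
  delta_pos=[
    [0,0,0],
    [0,0,0],
  ],
  turn=[
    [0,0,0],
    [0,0,0],
  ],
)

```text
time: 13.62
position: [0.4783, -0.1635, 0.2077]
tool_rot: [0.675, 0.738, 0.0, 0.0]
ft_force: [-0.4, -0.2, -0.7]
grip_width: 0.0455
grip_force: 9.8
```

```bash
python3 plan.py .480 -.164 .067 5
```

```text
t 13.62 pos mm [ 478.3 -163.5  207.7] delta cm [-0.06  0.17 14.07] turn [0.    0.    0.002] grip 0.0455 9.8 F [-0.4 -0.2 -0.7]
```

Call:
play_rows(
  gripper=[1,1,1,1,1,1,1,1,1],
  delta_pos=[
    [0,0.1,3],
    [-0.1,0.1,7],
    [-0.1,0.1,10.5],
    [-0.1,0.1,12.5],
    [-0.1,0.1,13.3],
    [-0.1,0.1,13.7],
    [-0.1,0.1,13.9],
    [-0.1,0.1,14],
    [-0.1,0.1,14],
  ],
  turn=[
    [0,0,0],
    [0,0,0],
    [0,0,0],
    [0,0,0],
    [0,0,0],
    [0,0,0],
    [0,0,0],
    [0,0,0],
    [0,0,0],
  ],
)

```text
time: 14.75
position: [0.4794, -0.1656, 0.068]
tool_rot: [0.676, 0.737, 0.0, 0.0]
ft_force: [0.5, -0.1, -1.0]
grip_width: 0.0457
grip_force: 9.8
```

Call:
play_rows(
  gripper=[1,1,1],
  delta_pos=[
    [0,0,0.05],
    [0,0,0.1],
    [0,0,0.1],
  ],
  turn=[
    [0,0,0],
    [0,0,0],
    [0,0,0],
  ],
)

```text
time: 15.12
position: [0.4792, -0.1656, 0.0668]
tool_rot: [0.676, 0.737, 0.0, 0.0]
ft_force: [0.3, 0.6, 2.5]
grip_width: 0.0458
grip_force: 9.8
```

Contact at 2.5 N, so it's standing on the floor. Release and rise.

Call:
play_rows(
  gripper=[0,-0.3,-0.6,-1,-1,-1,-1,-1,-1,-1],
  delta_pos=[
    [0,0,0],
    [0,0,0],
    [0,0,0],
    [0,0,0],
    [0,0,0],
    [0,0,-2],
    [0,0,-6],
    [0,0,-11],
    [0,0,-13.5],
    [0,0,-14],
  ],
  turn=[
    [0,0,0],
    [0,0,0],
    [0,0,0],
    [0,0,0],
    [0,0,0],
    [0,0,0],
    [0,0,0],
    [0,0,0],
    [0,0,0],
    [0,0,0],
  ],
)

```text
time: 16.38
position: [0.48, -0.166, 0.2083]
tool_rot: [0.676, 0.737, 0.0, 0.002]
ft_force: [-0.0, 0.3, 0.0]
grip_width: 0.0871
grip_force: 0.0
```

```bash
python3 plan.py .565 .001 .2 4
```

```text
t 16.38 pos mm [ 480.  -166.   208.3] delta cm [15.9   9.92  0.82] turn [0.003 0.002 0.017] grip 0.0871 0.0 F [-0.   0.3  0. ]
```

Call:
play_rows(
  gripper=[-1,0,1,1,1,1,1,1,1],
  delta_pos=[
    [3,2,0],
    [8,5,0],
    [13,8,0.5],
    [15.9,9.9,0.8],
    [15.9,9.9,0.8],
    [15.9,9.9,0.8],
    [15.9,9.9,0.8],
    [15.9,9.9,0.8],
    [15.9,9.9,0.8],
  ],
  turn=[
    [0,0,0],
    [0,0,0],
    [0,0,0.017],
    [0,0,0.017],
    [0,0,0.017],
    [0,0,0.017],
    [0,0,0.017],
    [0,0,0.017],
    [0,0,0.017],
  ],
)

```text
time: 17.5
position: [0.5638, 0.0008, 0.1987]
tool_rot: [0.682, 0.731, 0.0, 0.0]
ft_force: [-0.1, 0.4, 0.0]
grip_width: 0.0148
grip_force: 0.0
```

```bash
python3 - <<'E'
from m import *
t=cam('top')
tops(t,dict(B=(348,263,19),A=(379,260,16),pk=(412,257,16)),dict(A=.1,B=.1,pk=.1))
cv2.imwrite('pics/top3.png',cv2.convertScaleAbs(cv2.resize(t['color'][160:310,230:440,::-1],None,fx=3.5,fy=3.5),alpha=1.4))
E
python3 plan.py .565 .0015 .078 4 .605 .004 .078 4 .69 .006 .078 4
```

```text
B c 477.7 -166.8 size 42.0 56.2 ang 0.3 n 463
A c 483.8 -234.6 size 44.4 52.1 ang 0.3 n 508
pk c 492.2 -304.3 size 44.2 59.3 ang 6.5 n 474
t 17.55 pos mm [563.8   1.  198.7] delta cm [ 0.05  0.12 12.07] turn [ 0.     0.    -0.001] grip 0.0109 0.0 F [-0.4  0.1 -1.3]
t 17.55 pos mm [563.8   1.  198.7] delta cm [ 0.02  4.13 12.07] turn [ 0.     0.    -0.001] grip 0.0109 0.0 F [-0.4  0.1 -1.3]
t 17.55 pos mm [563.8   1.  198.7] delta cm [-0.37 12.62 12.07] turn [ 0.     0.    -0.001] grip 0.0109 0.0 F [-0.4  0.1 -1.3]
```

View pics/top3.png

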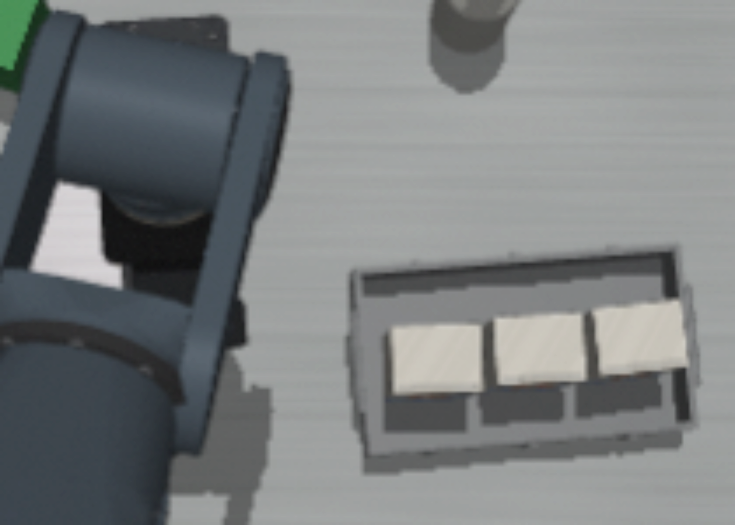

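All three cartons stand in one row in the tote, crop (435,358), (540,348) and (640,337), upright with small gaps. Now the lever.

Call:
play_rows(
  gripper=[1,1,1,1,1,1,1,1,1,1,1,1],
  delta_pos=[
    [0,0.1,4],
    [0,0.1,8],
    [0,0.1,11.5],
    [0,0.1,12],
    [0,2,12],
    [0,3,12],
    [0,4,12],
    [0,5,12],
    [0,6,12],
    [0,7,12],
    [-0.1,8,12],
    [-0.1,9,12],
  ],
  turn=[
    [0,0,0],
    [0,0,0],
    [0,0,0],
    [0,0,0],
    [0,0,0],
    [0,0,0],
    [0,0,0],
    [0,0,0],
    [0,0,0],
    [0,0,0],
    [0,0,0],
    [0,0,0],
  ],
)

```text
time: 19.05
position: [0.6545, 0.0069, 0.0784]
tool_rot: [0.682, 0.731, 0.0, -0.0]
ft_force: [-0.9, 0.8, -0.7]
grip_width: 0.0006
grip_force: 0.4
```

Call:
play_rows(
  gripper=[1,1,1],
  delta_pos=[
    [0,0.8,0],
    [0,1.5,0],
    [0,1.5,0],
  ],
  turn=[
    [0,0,0],
    [0,0,0],
    [0,0,0],
  ],
)

```text
time: 19.42
position: [0.6695, 0.0078, 0.0784]
tool_rot: [0.682, 0.731, 0.0, 0.0]
ft_force: [-0.1, -0.1, 0.2]
grip_width: 0.0004
grip_force: 0.0
```

```bash
python3 - <<'E'
from h import *
s=cam('scene')
cv2.imwrite('pics/lev1.png',cv2.resize(s['color'][215:325,255:375,::-1],None,fx=5,fy=5)[:550])
E
```

```text
(no output)
```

View pics/lev1.png

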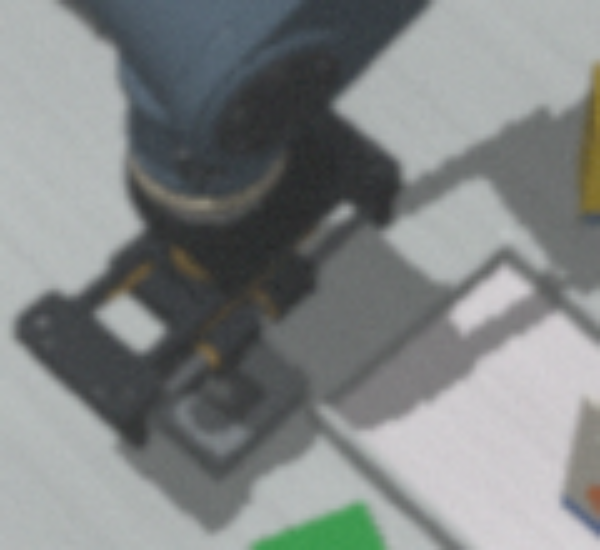

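The fingers are behind the ball and the ball, crop (235,395), has moved over towards +x. I'll keep going until the stop is felt.

Call:
play_rows(
  gripper=[1,1,1],
  delta_pos=[
    [0,0.4,0],
    [0,0.8,0],
    [0,0.8,0],
  ],
  turn=[
    [0,0,0],
    [0,0,0],
    [0,0,0],
  ],
)

```text
time: 19.85
position: [0.6758, 0.0085, 0.0783]
tool_rot: [0.682, 0.731, -0.001, -0.001]
ft_force: [-2.6, 0.1, 0.9]
grip_width: 0.001
grip_force: 1.5
```

Call:
play_rows(
  gripper=[1,1,1],
  delta_pos=[
    [0,0.3,0],
    [0,0.6,0],
    [0,0.6,0],
  ],
  turn=[
    [0,0,0],
    [0,0,0],
    [0,0,0],
  ],
)

```text
time: 20.23
position: [0.6761, 0.0086, 0.0782]
tool_rot: [0.682, 0.732, -0.005, -0.005]
ft_force: [-13.6, -2.1, 8.4]
grip_width: 0.0003
grip_force: 6.9
```

The stop is at x = 0.676 m, with 13.6 N and no further motion. Back off and rise.

Call:
play_rows(
  gripper=[1,1,1,1,1,1,1,1,1,1,1,1],
  delta_pos=[
    [0,-2,0],
    [0,-5,0],
    [0,-9,0],
    [0,-11,0],
    [0,-11,-4],
    [0,-11,-9],
    [0,-11,-12],
    [5,-14,-12],
    [10,-17,-12],
    [15,-20,-12],
    [18,-20,-12],
    [18,-20,-12],
  ],
  turn=[
    [0,0,0],
    [0,0,0],
    [0,0,0],
    [0,0,0],
    [0,0,0],
    [0,0,0],
    [0,0,0],
    [0,0,0],
    [0,0,0],
    [0,0,0],
    [0,0,0],
    [0,0,0],
  ],
)

```text
time: 21.72
position: [0.4713, 0.1764, 0.1994]
tool_rot: [0.681, 0.733, 0.002, 0.001]
ft_force: [0.7, 0.1, -0.2]
grip_width: 0.0003
grip_force: 0.0
```

```bash
python3 - <<'E'
from h import *
t=cam('top'); s=cam('scene'); o=robot.get_obs(); print(o['time'],o['position'],o['ft_force'])
a=cv2.resize(t['color'][135:310,130:440,::-1],None,fx=1.6,fy=1.6); b=cv2.resize(s['color'][150:370,200:440,::-1],None,fx=1.25,fy=1.25)
k=np.zeros((280,800,3),np.uint8); k[:,:496]=a; k[:275,500:800]=b; cv2.imwrite('pics/end.png',cv2.convertScaleAbs(k,alpha=1.4))
E
```

```text
21.825 [0.47168061 0.17442371 0.19900868] [ 0.42156198 -0.41532634 -0.20646789]
```

View pics/end.png

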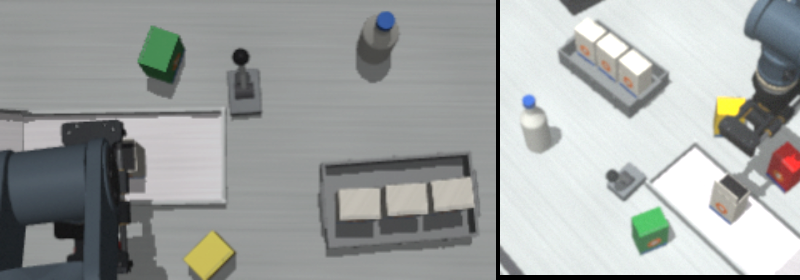

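The end picture shows the three cartons in a row in the tote at (405,198). The lever ball is fully over at (240,57), the faulty carton still stands in the tray, and nothing else has moved.

```bash
python3 -c "
from rig import robot; print(robot.hand_in())"
```

```text
the job is handed in; nothing more can be done
None
```

Job handed in at about 22 s: both closed cartons stand upright in the tote in one row with the packed one, the lever was then pushed over to its stop, and the faulty carton, bottle and scanner were left alone.

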